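# Turn the framed portrait over onto the felt board

### The arm

A 6-joint arm with a two-finger parallel gripper is mounted at the origin on the work surface. World frame = base frame: x ahead of the robot, y to its left, z up, the work surface at z = 0. Lengths are in m, angles in rad, forces in N, time in s.
With the tool pointing down it reaches from about 0.225 to 0.875 m from the base axis. Payload 3.4 kg.
Tool frame: the origin (TCP) lies at the very end of the fingers, on their centre line; the grasp point (between the pads) lies 19 mm behind it (manip.hold_point_z is the distance from the TCP to the grasp point, in m); z points along the fingers, y is the line along which they close (so a half turn about z gives the same grasp; the last joint's range is limited). The gripper opens to 85 mm and grips with 20 to 120 N. Pads are 22 mm wide; open, the fingers measure 114 mm over their backs; the gripper's body (76 mm by 85 mm) begins 54 mm behind the grasp point. The pads swing forward as they close: fully open they stand 13 mm farther back than shut.
Start: joints at [-1.274, 0.276, 1.505, -0, 1.361, -0.121], TCP at [0.233, -0.526, 0.231] pointing down, gripper open.
Joint ranges: [-2.89, 2.89], [-0.75, 2.08], [0.22, 2.7], [-1.18, 4.32], [0.11, 2.71], [-2.7, 2.7]. Speed limits (rad/s): [2.57, 2.57, 3.14, 3.14, 3.14, 3.14].

### API

Orientations are given as a unit quaternion [w, x, y, z].
In Python, from rig import readout, viewer, order, manip gives the robot as it stands. The module is installed in compiled form; this text tells all that it offers.
- The arm moves only by the tool send_rows, never from a script. Its arguments are lists of equal length, an entry for each row: "xyz": the shift along the world's x, y, z in m, a list of three; "delta_rot": the turn, a rotation vector about the world's x, y, z in degrees, a list of three. In form: {"xyz": [[tx, ty, tz], ...], "delta_rot": [[wx, wy, wz], ...]}. A call has 1 to 12 rows; each row shifts and turns the commanded pose from where the row before left it; what a row does not reach is not made up. A row lasts 1/10 s, in which the tool goes at most 50 mm and 8.59 degrees, less where a joint would pass 70% of its speed; a pose out of reach is approached as far as the arm can. A call with a gripper value outside its range is refused whole. "gripper" is the finger opening in m, from 0 to 0.0854, set as the call begins (left out, the last holds). The fingers move at their own pace and stop on an object; "force" is the grip in N (left out, the last holds). Time passes only in rows, so rows that do not move let the fingers close. It gives the time, the measured TCP pose, the force, the opening and the grip force at its end, in the units of the state.
- readout.get_state(): the state, without advancing time (a new reading comes with each control period).
- viewer.get_image(name): name is "scene" or "top"; returns a dict with "color" (420x560x3 uint8, red, green, blue), "depth" (420x560 float32, m along the optical axis (not along the pixel's ray), 0 where there is no reading), "K" (3x3 intrinsics, pixels), "dist" ([k1, k2, p1, p2, k3] as OpenCV has them; the pictures are not rectified), "camera_from_world" (4x4, takes a point from world to camera coordinates). Camera axes: x right, y up, looking along -z (the intrinsics and any distortion apply to the point x, -y, -z); pixel columns grow to the right and rows downward; lengths in m; the calibration is good to about 2 mm. A picture is of the moment at which its call begins.
- order.sign_off(): hands the job in; it is judged then, once.
The state is a dict: "clock": time; "qpos": joint angles; "qd": joint speeds; "effort": joint torques, N m; "position": TCP position; "ee_rot": TCP orientation; "contact_force": force on the tool from outside, world axes, zero at the start; "moment": the same for the moment, N m; "width": finger opening in m; "gripper_force": force on a finger pad.
Only numpy, scipy, OpenCV 4.12 (cv2) and the standard library are available. Lean on these libraries where they do the work, as an engineer would, in place of code of your own. Each camera call takes 0.05 s, during which the arm holds its last target. There are 200 camera calls.

### The job

Turn the small framed portrait face down onto the raised felt-covered board so that its back can be worked on, only pushing it with the fingertips and never picking it up: push it against the front edge of the board, tip it up on that edge and flip it over onto the felt. Then push it on until no part of it overhangs the board, leave it lying flat there, and do not disturb the bottle, the tape roll or the dish.

Things in the scene. Friction and masses are not known exactly. Their poses are not given: they have to be found in the camera images.
- portrait: Loose framed portrait, 0.15 to 0.3 kg, face up on the table just in front of the board, within 0.2 rad of square to it: a dark wooden frame 96 (x) x 116 (y) x 8 mm on a smaller brown back panel 84 x 104 x 8 mm. Face: grey oval with brass border. Origin: centre of the back panel's underside; z points up, x towards the board at the start; face down, z points down.
- near_rim (a point): middle of the lower rim of the frame on the robot's side, at -48 mm x, 0 y, 8 mm above the body's origin. The frame overhangs its back panel by 6 mm all round: its rim spans 8 to 16 mm above the table, so a fingertip held just above the table reaches a few mm below the rim
- far_left (a point): corner of the portrait's face (top of the frame) at +48 mm x, +58 mm y, 16 mm above the body's origin; on the edge next to the board at the start
- far_right (a point): corner of the portrait's face at +48 mm x, -58 mm y
- near_left (a point): corner of the portrait's face at -48 mm x, +58 mm y; on the edge next to the robot at the start
- near_right (a point): corner of the portrait's face at -48 mm x, -58 mm y
- board: Fixed plywood board with grey felt top, 260 (x) x 340 (y) x 22 mm, on the table. Its long front edge is a plain upright face 22 mm high, towards the robot. Origin: middle of the foot of that front edge, at table height; x points from the edge across the board, away from the robot; y along the edge; z up.
- bottle: small grey bottle with red cap, 36 mm across, about 75 mm high, standing on the table left of the portrait; origin centre of its underside
- tape: wooden tape roll core, 52 mm across, 30 mm high, standing on the table right of the portrait; origin centre of its underside
- dish: shallow glass dish, 70 mm across, 25 mm high, standing on the table just left of the board; origin centre of its underside
Not all that is in view belongs to the job. What is shaped like the portrait but purple is not meant.

How it is judged:
On the way:
1. the portrait is tipped up on its far edge, that edge low down against the front edge of the board (angle between portrait's own z axis and vertical between 0.9 and 2.2 rad and height (world z) of each of far_left, far_right below 0.035 m and x of far_left in the frame of board between -0.04 and 0.03 m and x of far_right in the frame of board between -0.04 and 0.03 m), for 0.1 s.
At the end, for the whole second after the job is handed in: The portrait lies at rest face down, flat on the felt (within 0.08 rad, its face within 5 mm of the felt), and all four of its corners are over the board (up to 3 mm past an edge is allowed); the bottle, tape roll and dish are within 15 mm of where they stood (angle between portrait's own z axis and vertical above 3.06 rad and linear speed of portrait below 0.01 m/s and height (world z) of portrait between 0.034 and 0.043 m and distance of each of bottle, tape, dish from where it was at the start of the episode below 0.015 m and x of far_left in the frame of board between -0.003 and 0.263 m and y of far_left in the frame of board between -0.173 and 0.173 m and x of far_right in the frame of board between -0.003 and 0.263 m and y of far_right in the frame of board between -0.173 and 0.173 m and x of near_left in the frame of board between -0.003 and 0.263 m and y of near_left in the frame of board between -0.173 and 0.173 m and x of near_right in the frame of board between -0.003 and 0.263 m and y of near_right in the frame of board between -0.173 and 0.173 m); the robot touches nothing.
It fails at once if the portrait is lifted off or carried: its centre rises more than 95 mm, or its far edge more than 60 mm, above the table (height (world z) of portrait above 0.095 m or height (world z) of each of far_left, far_right above 0.06 m).
It fails at once if the bottle, tape roll or dish is moved or knocked over (distance of any of bottle, tape, dish from where it was at the start of the episode above 0.015 m or angle between bottle's own z axis and vertical above 0.5 rad).
It also fails if it takes over 54 s, if anything falls off the work surface, if the arm or the gripper's body presses on something with over 40 N, if the wrist force passes 120 N, or if a joint passes its speed limit or range.

## Working session

There is one attempt and no reset: what is moved stays moved. The work goes in short steps, Python scripts to look and compute and a tool call to move; the robot and the scene stay as the last step left them, time stands still between calls to the robot, and variables do not carry over. Pictures are saved under pics/ and viewed, at most 10 in all, crops included, and the job is handed in when it is done.

Besides the shell and the picture viewer there is one more tool, called after "Request:" in YAML: its name, and indented under it one key for each argument. send_rows: Moves the arm, as the interface text tells. Its arguments: {"type":"object","properties":{"xyz":{"type":"array"},"delta_rot":{"type":"array"},"gripper":{"type":"number"},"force":{"type":"number"}},"required":["xyz","delta_rot"]}

```bash
mkdir -p pics; cat > h.py <<'E'
import numpy as np, cv2
from rig import readout, viewer, order, manip
def grab(n):
    return viewer.get_image(n)
def save(im,f,crop=None,s=1):
    c=im["color"]
    if crop: c=c[crop[1]:crop[3],crop[0]:crop[2]]
    c=cv2.resize(c,None,fx=s,fy=s,interpolation=cv2.INTER_CUBIC)
    cv2.imwrite(f,c[:,:,::-1])
def rays(im,uv):
    p=cv2.undistortPoints(np.array(uv,float).reshape(-1,1,2),np.array(im["K"]),np.array(im["dist"]))[:,0]
    T=np.linalg.inv(np.array(im["camera_from_world"]))
    d=np.c_[p[:,0],-p[:,1],-np.ones(len(p))]@T[:3,:3].T
    return T[:3,3],d
def atz(im,uv,z):
    o,d=rays(im,uv); return o+d*((z-o[2])/d[:,2])[:,None]
def atdepth(im,uv):
    o,d=rays(im,uv); return o+d*np.array([im["depth"][int(round(v)),int(round(u))] for u,v in uv])[:,None]
E
python3 - <<'E'
from h import *
for n in("scene","top"):
    im=grab(n); save(im,f"pics/{n}0.png",s=1.4); np.save(f"{n}0.npy",im,allow_pickle=True)
    print(n,np.linalg.inv(im["camera_from_world"])[:3,3])
print(readout.get_state())
E
```

```text
scene [1.14871486 0.45900308 0.99022966]
top [0.48253519 0.03208012 0.86840778]
{'clock': 0.1, 'qpos': array([-1.27399401e+00,  2.76508855e-01,  1.50601193e+00,  1.22996434e-06,
        1.36072154e+00, -1.20995339e-01]), 'qd': array([ 3.72876773e-04, -2.71818725e-03, -3.62768567e-03,  1.53788893e-03,
       -1.02503967e-05,  9.27233501e-04]), 'effort': array([ 1.71726500e-03, -4.17699945e+01, -2.46402633e+01, -2.60764118e-04,
        5.72507342e-03, -3.32555871e-06]), 'position': array([ 0.23316108, -0.52507701,  0.23053713]), 'ee_rot': array([-8.21702423e-04,  9.78259566e-01,  2.07382597e-01, -7.18134426e-05]), 'contact_force': array([0.32781591, 0.53249737, 0.10031863]), 'moment': array([ 0.00830566,  0.00266915, -0.04450014]), 'gripper_force': 0.0, 'width': 0.08547476995974589}
```

View pics/top0.png

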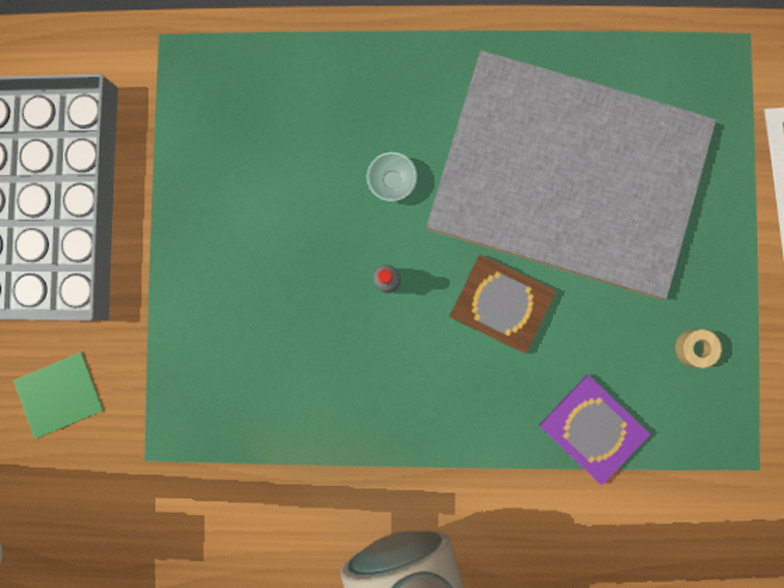

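View pics/scene0.png

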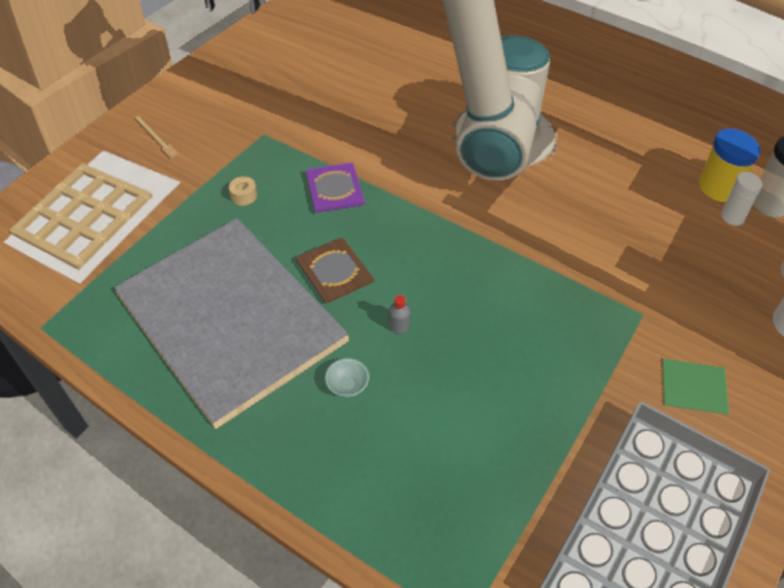

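The brown-framed portrait with the grey oval is at (504,304) in the top picture, and a purple lookalike is at (598,430). The brown one fits the description: it has a wooden frame and lies just in front of the board. The bottle is at (386,276), the dish at (392,177) and the tape at (699,348). I'll confirm with one enlarged crop.

```bash
python3 - <<'E'
from h import *
im=np.load("top0.npy",allow_pickle=True).item(); save(im,"pics/crop0.png",(300,150,500,290),4)
E
```

```text
(no output)
```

View pics/crop0.png

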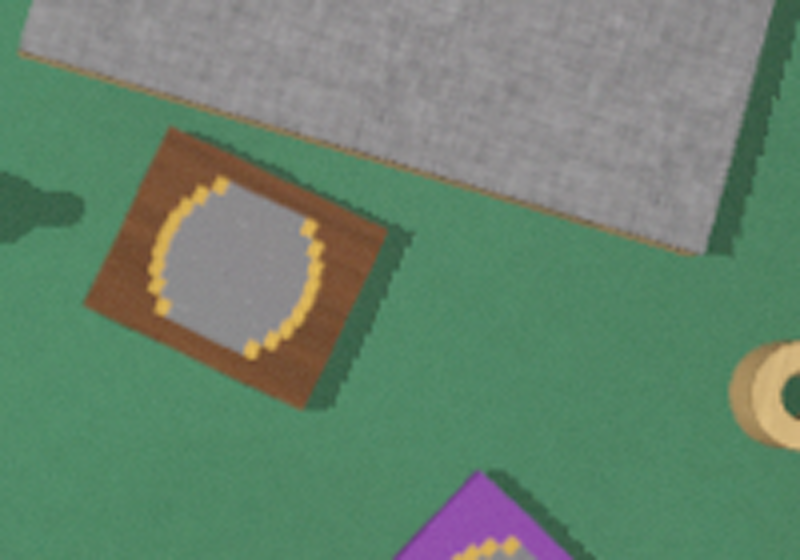

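The crop confirms it: the brown frame has corners at about (170,127), (388,232), (304,409) and (84,304). The board's front edge runs from (20,50) to (700,250), and the purple one is clearly separate.

```bash
python3 - <<'E'
from h import *
np.set_printoptions(precision=4,suppress=True)
im=np.load("top0.npy",allow_pickle=True).item()
f=lambda L:[(300+(x+.5)/4-.5,150+(y+.5)/4-.5) for x,y in L]
P=atz(im,f([(170,127),(388,232),(304,409),(84,304)]),.016)
B=atz(im,f([(20,48),(702,248)]),.022)
o=lambda L:[(x/1.4,y/1.4) for x,y in L]
B2=atz(im,o([(482,51),(716,120)]),.022)
print("P",P,"\nB",B,B2)
e=[np.linalg.norm(P[i]-P[i-1]) for i in range(4)];print(e,np.linalg.norm(B[0]-B[1]),np.linalg.norm(B[0]-B2[0]))
y=(B[0]-B[1])/np.linalg.norm(B[0]-B[1]); x=np.array([y[1],-y[0],0]); 
m=(B[0]+B[1])/2
print("board yaw deg",np.degrees(np.arctan2(x[1],x[0])),"origin",m, x,y)
print("P in board",[( (p-m)@x,(p-m)@y) for p in P])
py=P[0]-P[1]; print("portrait yaw",np.degrees(np.arctan2(-py[0],py[1])), "ctr",P.mean(0))
O=np.array([atz(im,o([(386,276)]),.075)[0],atz(im,o([(392,177)]),.025)[0],atz(im,o([(702,348)]),.03)[0],atz(im,o([(598,430)]),.016)[0]])
print("bottle,dish,tape,purple",O,[((p-m)@x,(p-m)@y) for p in O])
print(atdepth(im,o([(504,304),(570,180)])))
E
```

```text
P [[ 0.5844 -0.0395  0.016 ]
 [ 0.5348 -0.1438  0.016 ]
 [ 0.4501 -0.1038  0.016 ]
 [ 0.499   0.0012  0.016 ]] 
B [[ 0.6212  0.0329  0.022 ]
 [ 0.5282 -0.2917  0.022 ]] [[ 0.8686 -0.0425  0.022 ]
 [ 0.773  -0.3664  0.022 ]]
[np.float64(0.09453572296808939), np.float64(0.11548026279998637), np.float64(0.09368107289151346), np.float64(0.11587080099160169)] 0.3376232491593278 0.25867418658677654
board yaw deg -15.985017236227998 origin [ 0.5747 -0.1294  0.022 ] [ 0.9613 -0.2754  0.    ] [0.2754 0.9613 0.    ]
P in board [(np.float64(-0.015442862670808863), np.float64(0.08914988680659999)), (np.float64(-0.03437738101763735), np.float64(-0.024767517971280753)), (np.float64(-0.12684243828863745), np.float64(-0.009722365862520576)), (np.float64(-0.10868799982547697), np.float64(0.10471739508848231))]
portrait yaw -25.422029664012364 ctr [ 0.5171 -0.0715  0.016 ]
bottle,dish,tape,purple [[ 0.5481  0.084   0.075 ]
 [ 0.6887  0.0808  0.025 ]
 [ 0.4589 -0.3378  0.03  ]
 [ 0.3465 -0.2018  0.016 ]] [(np.float64(-0.0843338259648719), np.float64(0.19785573434694478)), (np.float64(0.05167429901125812), np.float64(0.23342769107025066)), (np.float64(-0.053992162081823794), np.float64(-0.23218627502981687)), (np.float64(-0.1994607242669089), np.float64(-0.13246921415850949))]
[[ 0.5158 -0.0734  0.0196]
 [ 0.6868 -0.1635  0.0209]]
```

Request:
send_rows:
  xyz:
    - [0.0166,0.0398,-0.0067]
    - [0.0166,0.0398,-0.0067]
    - [0.0166,0.0398,-0.0067]
    - [0.0166,0.0398,-0.0067]
    - [0.0166,0.0398,-0.0067]
    - [0.0166,0.0398,-0.0067]
    - [0.0166,0.0398,-0.0067]
    - [0.0166,0.0398,-0.0067]
    - [0.0166,0.0398,-0.0067]
    - [0.0166,0.0398,-0.0067]
    - [0.0166,0.0398,-0.0067]
    - [0.0166,0.0398,-0.0067]
  delta_rot:
    - [0,0,-3.32]
    - [0,0,-3.32]
    - [0,0,-3.32]
    - [0,0,-3.32]
    - [0,0,-3.32]
    - [0,0,-3.32]
    - [0,0,-3.32]
    - [0,0,-3.32]
    - [0,0,-3.32]
    - [0,0,-3.32]
    - [0,0,-3.32]
    - [0,0,-3.32]
  gripper: 0.05

```text
clock: 1.3
position: [0.4327, -0.0462, 0.1506]
ee_rot: [0.0, 0.99, -0.14, -0.0]
contact_force: [0.6, 0.3, -0.0]
width: 0.05
gripper_force: 0.0
```

Request:
send_rows:
  xyz:
    - [0,0,-0.03]
    - [0,0,-0.04]
    - [0,0,-0.04]
    - [0,0,-0.02]
    - [0,0,0]
  delta_rot:
    - [-2.07,-7.21,0]
    - [-2.07,-7.21,0]
    - [0,0,0]
    - [0,0,0]
    - [0,0,0]

```text
clock: 1.8
position: [0.4304, -0.0474, 0.0289]
ee_rot: [0.015, 0.985, -0.137, 0.105]
contact_force: [0.1, -0.4, -0.1]
width: 0.0497
gripper_force: 0.0
```

Request:
send_rows:
  xyz:
    - [0,0,-0.008]
    - [0,0,-0.004]
    - [0,0,0]
  delta_rot:
    - [0,0,0]
    - [0,0,0]
    - [0,0,0]

```text
clock: 2.1
position: [0.434, -0.0486, 0.0199]
ee_rot: [0.016, 0.984, -0.138, 0.109]
contact_force: [0.1, 0.4, 0.3]
width: 0.0498
gripper_force: 0.0
```

Request:
send_rows:
  xyz:
    - [0,0,-0.004]
    - [0,0,-0.004]
    - [0,0,0]
  delta_rot:
    - [-0.7,-2.3,0]
    - [0,0,0]
    - [0,0,0]

```text
clock: 2.4
position: [0.4333, -0.0483, 0.0116]
ee_rot: [0.019, 0.982, -0.137, 0.129]
contact_force: [-0.1, -0.0, -0.4]
width: 0.0498
gripper_force: 0.0
```

Request:
send_rows:
  xyz:
    - [0,0,-0.003]
    - [0,0,-0.003]
    - [0,0,0]
  delta_rot:
    - [0,0,0]
    - [0,0,0]
    - [0,0,0]

```text
clock: 2.7
position: [0.4336, -0.0484, 0.0053]
ee_rot: [0.019, 0.982, -0.137, 0.129]
contact_force: [-0.4, 1.1, -0.1]
width: 0.0504
gripper_force: 0.0
```

Request:
send_rows:
  xyz:
    - [0,0,-0.002]
    - [0,0,-0.002]
    - [0,0,0]
  delta_rot:
    - [0,0,0]
    - [0,0,0]
    - [0,0,0]

```text
clock: 3.0
position: [0.4332, -0.0483, 0.0013]
ee_rot: [0.019, 0.982, -0.137, 0.129]
contact_force: [1.0, 0.3, -0.3]
width: 0.0498
gripper_force: 0.0
```

Request:
send_rows:
  xyz:
    - [0,0,-0.002]
    - [0,0,0]
  delta_rot:
    - [0,0,0]
    - [0,0,0]

```text
clock: 3.2
position: [0.4333, -0.0483, -0.0007]
ee_rot: [0.019, 0.982, -0.137, 0.129]
contact_force: [0.1, -0.1, 0.8]
width: 0.0501
gripper_force: 0.0
```

Request:
send_rows:
  xyz:
    - [0,0,-0.001]
    - [0,0,0]
  delta_rot:
    - [0,0,0]
    - [0,0,0]

```text
clock: 3.4
position: [0.4335, -0.0483, -0.0011]
ee_rot: [0.019, 0.982, -0.137, 0.129]
contact_force: [-2.0, 1.3, 6.8]
width: 0.0503
gripper_force: 3.2
```

Request:
send_rows:
  xyz:
    - [0,0,-0.001]
    - [0,0,0]
  delta_rot:
    - [0,0,0]
    - [0,0,0]

```text
clock: 3.6
position: [0.4335, -0.0483, -0.0014]
ee_rot: [0.019, 0.982, -0.137, 0.13]
contact_force: [-6.5, 1.0, 17.9]
width: 0.05
gripper_force: 8.8
```

Request:
send_rows:
  xyz:
    - [0,0,0.003]
    - [0.0096,-0.0028,0]
    - [0.0096,-0.0028,0]
    - [0.0048,-0.0014,0]
    - [0.0048,-0.0014,0]
    - [0.0048,-0.0014,0]
    - [0.0048,-0.0014,0]
    - [0.0038,-0.0011,0]
    - [0,0,0]
  delta_rot:
    - [0,0,0]
    - [0,0,0]
    - [0,0,0]
    - [0,0,0]
    - [0,0,0]
    - [0,0,0]
    - [0,0,0]
    - [0,0,0]
    - [0,0,0]

```text
clock: 4.5
position: [0.4768, -0.0609, 0.0007]
ee_rot: [0.019, 0.982, -0.137, 0.13]
contact_force: [0.0, 0.2, -0.4]
width: 0.0497
gripper_force: 0.0
```

```bash
python3 - <<'E'
from h import *
im=grab("top"); save(im,"pics/top1.png",(300,140,500,290),4)
s=readout.get_state();print(s["position"],s["contact_force"])
E
```

```text
[ 0.47639486 -0.06080471  0.00070585] [-0.39721943  0.19780153  0.36700301]
```

View pics/top1.png

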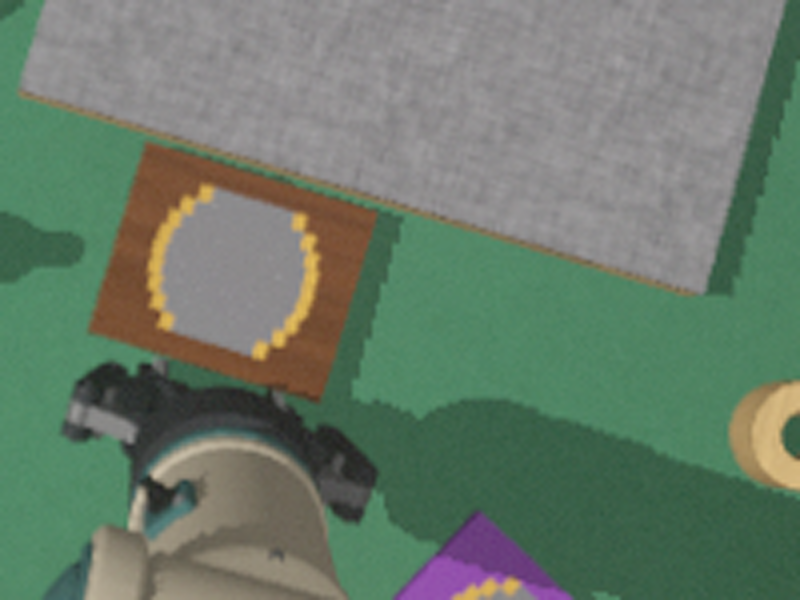

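The portrait (corners about (145,143), (377,212), (322,400), (90,332)) is almost square, with a gap of a few mm to the board. Both fingertips are on its near edge.

Request:
send_rows:
  xyz:
    - [0.0029,-0.0008,0]
    - [0.0029,-0.0008,0]
    - [0.0019,-0.0006,0]
    - [0,0,0]
  delta_rot:
    - [0,0,0]
    - [0,0,0]
    - [0,0,0]
    - [0,0,0]

```text
clock: 4.95
position: [0.4829, -0.0626, 0.0004]
ee_rot: [0.019, 0.982, -0.137, 0.128]
contact_force: [-2.0, 0.2, -0.2]
width: 0.0502
gripper_force: 1.0
```

Request:
send_rows:
  xyz:
    - [0.0019,-0.0006,0]
    - [0,0,0]
  delta_rot:
    - [0,0,0]
    - [0,0,0]

```text
clock: 5.15
position: [0.483, -0.0627, -0.0001]
ee_rot: [0.018, 0.982, -0.137, 0.127]
contact_force: [-5.6, 2.0, 4.1]
width: 0.0499
gripper_force: 2.8
```

Request:
send_rows:
  xyz:
    - [0.001,-0.0003,0]
    - [0,0,0]
  delta_rot:
    - [0,0,0]
    - [0,0,0]

```text
clock: 5.35
position: [0.4831, -0.0627, -0.0003]
ee_rot: [0.018, 0.982, -0.137, 0.126]
contact_force: [-6.7, 2.9, 5.3]
width: 0.0506
gripper_force: 3.7
```

Request:
send_rows:
  xyz:
    - [0.001,-0.0003,0.002]
    - [0,0,0.002]
    - [0,0,0.002]
    - [0,0,0.002]
    - [0,0,0]
  delta_rot:
    - [0,0,0]
    - [0,0,0]
    - [0,0,0]
    - [0,0,0]
    - [0,0,0]

```text
clock: 5.85
position: [0.4831, -0.0625, 0.007]
ee_rot: [0.018, 0.982, -0.137, 0.125]
contact_force: [-5.5, 3.3, -1.7]
width: 0.0501
gripper_force: 3.1
```

```bash
python3 - <<'E'
from h import *
im=grab("scene"); save(im,"pics/sc1.png",(190,130,300,250),5)
s=readout.get_state();print(s["position"],s["contact_force"])
im=grab("top");np.save("top1.npy",im,allow_pickle=True)
E
```

```text
[ 0.48303637 -0.06254966  0.00689307] [-5.14399929  3.15203836 -1.12868643]
```

View pics/sc1.png

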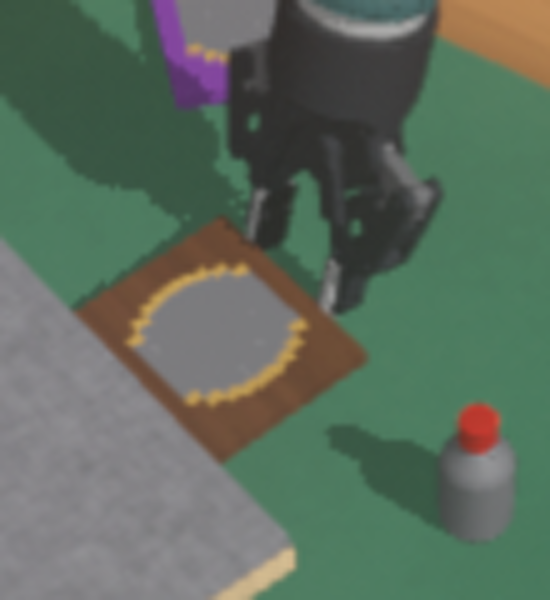

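The fingertips touch the near rim (about (265,245) and (345,305)) and the far edge sits against the board. I'll measure the tilt from depth.

```bash
cat >> h.py <<'E'
X=np.array([.9613,-.2754,0]);Y=np.array([.2754,.9613,0]);M=np.array([.5747,-.1294,0])
def tob(p): q=p-M; return np.stack([q@X,q@Y,p[...,2]],-1)
def cloud(n,box=((-.13,.2),(-.06,.13))):
    "board-frame points that are brown (wood), with heights"
    im=grab(n); c=im["color"].astype(int); v,u=np.mgrid[0:420,0:560]
    m=(c[...,0]-c[...,2]>25)&(c[...,0]>c[...,1]+12)&(im["depth"]>0)
    uv=np.c_[u[m],v[m]].astype(float); o,d=rays(im,uv); p=tob(o+d*im["depth"][m][:,None])
    k=(p[:,0]>box[0][0])&(p[:,0]<box[0][1])&(p[:,1]>box[1][0])&(p[:,1]<box[1][1])&(p[:,2]<.2)
    return p[k],c[m][k],im
def rep(n):
    p,c,im=cloud(n)
    print(n,len(p),"min",np.percentile(p,2,0).round(4),"max",np.percentile(p,98,0).round(4))
    if len(p)>30:
        q=p-p.mean(0); w=np.linalg.svd(q,full_matrices=False)[2][2]; w*=np.sign(w[2])
        print("normal",w.round(3),"tilt deg",np.degrees(np.arctan2(w[0],w[2])).round(1),"rms",np.std(q@w).round(4))
    s=readout.get_state();print("TCP b",tob(s["position"]).round(4),"F",s["contact_force"].round(1),"t",s["clock"])
    return im
E
python3 - <<'E'
from h import *
rep("top");rep("scene")
E
```

```text
top 1960 min [-0.0958 -0.0095  0.0135] max [-0.0017  0.1035  0.0237]
normal [0.069 0.003 0.998] tilt deg 4.0 rms 0.0015
TCP b [-0.1065  0.039   0.0068] F [-5.8  3.6 -1.8] t 6.0
scene 921 min [-0.0939 -0.0096  0.0143] max [-0.0041  0.1051  0.0261]
normal [0.068 0.003 0.998] tilt deg 3.9 rms 0.0021
TCP b [-0.1065  0.039   0.0068] F [-5.6  4.7  0.4] t 6.05
```

Request:
send_rows:
  xyz:
    - [0.0003,-0.0001,0.004]
    - [0.0003,-0.0001,0.004]
    - [0.0006,-0.0002,0.004]
    - [0.0006,-0.0002,0.004]
    - [0.0008,-0.0002,0.004]
    - [0,0,0]
  delta_rot:
    - [0,0,0]
    - [0,0,0]
    - [0,0,0]
    - [0,0,0]
    - [0,0,0]
    - [0,0,0]

```text
clock: 6.65
position: [0.4852, -0.0632, 0.027]
ee_rot: [0.018, 0.983, -0.137, 0.124]
contact_force: [-7.0, 3.6, 1.1]
width: 0.0503
gripper_force: 3.7
```

```bash
python3 - <<'E'
from h import *
rep("top");rep("scene")
E
```

```text
top 1913 min [-0.0935 -0.0093  0.0144] max [-0.0018  0.1034  0.0423]
normal [0.276 0.006 0.961] tilt deg 16.0 rms 0.0015
TCP b [-0.1043  0.039   0.0268] F [-7.6  3.5  2.1] t 6.7
scene 995 min [-0.0904 -0.0097  0.0162] max [-0.0038  0.1046  0.0445]
normal [0.28  0.011 0.96 ] tilt deg 16.2 rms 0.0022
TCP b [-0.1043  0.039   0.0268] F [-7.   3.7  0.6] t 6.75
```

Request:
send_rows:
  xyz:
    - [0.0009,-0.0002,0.004]
    - [0.0011,-0.0003,0.004]
    - [0.0012,-0.0003,0.004]
    - [0.0014,-0.0004,0.004]
    - [0.0016,-0.0005,0.004]
    - [0.0018,-0.0005,0.004]
    - [0,0,0]
  delta_rot:
    - [0,0,0]
    - [0,0,0]
    - [0,0,0]
    - [0,0,0]
    - [0,0,0]
    - [0,0,0]
    - [0,0,0]

```text
clock: 7.45
position: [0.4974, -0.0669, 0.0528]
ee_rot: [0.019, 0.982, -0.137, 0.129]
contact_force: [-3.8, 1.4, 1.3]
width: 0.0501
gripper_force: 2.2
```

```bash
python3 - <<'E'
from h import *
rep("top");rep("scene")
E
```

```text
top 1682 min [-0.0826 -0.0104  0.0094] max [-0.0016  0.1018  0.0634]
normal [ 0.55  -0.002  0.835] tilt deg 33.4 rms 0.0016
TCP b [-0.0916  0.0388  0.0526] F [-5.7  0.6  2.1] t 7.5
scene 943 min [-0.0784 -0.0106  0.0133] max [-0.0056  0.1035  0.0648]
normal [0.558 0.002 0.83 ] tilt deg 33.9 rms 0.0021
TCP b [-0.0917  0.0388  0.0524] F [-4.1  1.2  2.3] t 7.55
```

Request:
send_rows:
  xyz:
    - [0.003,-0.0009,0.0041]
    - [0.0031,-0.0009,0.0039]
    - [0.0032,-0.0009,0.0038]
    - [0.0034,-0.001,0.0036]
    - [0.0035,-0.001,0.0034]
    - [0.0037,-0.001,0.0032]
    - [0.0038,-0.0011,0.003]
    - [0,0,0]
  delta_rot:
    - [0,0,0]
    - [0,0,0]
    - [0,0,0]
    - [0,0,0]
    - [0,0,0]
    - [0,0,0]
    - [0,0,0]
    - [0,0,0]

```text
clock: 8.35
position: [0.5234, -0.0744, 0.0785]
ee_rot: [0.019, 0.982, -0.137, 0.13]
contact_force: [-0.3, -0.2, 0.3]
width: 0.0503
gripper_force: 0.0
```

```bash
python3 - <<'E'
from h import *
rep("top");rep("scene")
E
```

```text
top 1035 min [-0.1051 -0.0103  0.0121] max [-0.0019  0.1031  0.0209]
normal [0.435 0.105 0.894] tilt deg 26.0 rms 0.0203
TCP b [-0.0654  0.0388  0.078 ] F [-0.1  0.2 -0.5] t 8.4
scene 907 min [-0.104  -0.0107  0.0123] max [-0.0112  0.1035  0.0213]
normal [0.003 0.003 1.   ] tilt deg 0.2 rms 0.003
TCP b [-0.0661  0.0388  0.0776] F [ 0.3  0.  -0.2] t 8.45
```

It slipped off because the fingertip's front corner sits about 6.5 mm above the TCP at this tilt, so it passed over the rim. The portrait fell back flat. I'll retry with a steeper tool and a path that follows the real pivot.

Request:
send_rows:
  xyz:
    - [-0.01,0.003,0.015]
    - [-0.02,0.0055,0.005]
    - [-0.02,0.0055,0]
    - [-0.02,0.0055,0]
    - [0,0,-0.025]
    - [0,0,-0.025]
    - [0,0,-0.02]
    - [0,0,0]
  delta_rot:
    - [0,0,0]
    - [0.9,3.2,0]
    - [0.9,3.2,0]
    - [0.9,3.2,0]
    - [0,0,0]
    - [0,0,0]
    - [0,0,0]
    - [0,0,0]

```text
clock: 9.25
position: [0.449, -0.0536, 0.0253]
ee_rot: [0.007, 0.99, -0.138, 0.04]
contact_force: [-0.5, 0.3, 0.1]
width: 0.0499
gripper_force: 0.0
```

```bash
python3 - <<'E'
from h import *
rep("top");rep("scene");print(readout.get_state()["ee_rot"])
E
```

```text
top 1917 min [-0.106  -0.0104  0.0122] max [-0.0127  0.1023  0.0185]
normal [-0.  0.  1.] tilt deg -0.0 rms 0.0016
TCP b [-0.1404  0.0383  0.0265] F [ 0.2  0.4 -0.5] t 9.3
scene 947 min [-0.1048 -0.0112  0.0131] max [-0.0109  0.1036  0.021 ]
normal [0.    0.001 1.   ] tilt deg 0.0 rms 0.002
TCP b [-0.1392  0.0383  0.0275] F [ 0.3 -0.1  0.1] t 9.35
[ 0.00701875  0.98947089 -0.13811143  0.04270036]
```

Request:
send_rows:
  xyz:
    - [0.0011,0.0039,-0.01]
    - [0.0011,0.0039,-0.01]
    - [0,0,-0.004]
    - [0,0,0]
  delta_rot:
    - [0,0,0]
    - [0,0,0]
    - [0,0,0]
    - [0,0,0]

```text
clock: 9.75
position: [0.4532, -0.0461, 0.0029]
ee_rot: [0.007, 0.99, -0.138, 0.042]
contact_force: [0.4, 0.1, -0.0]
width: 0.0501
gripper_force: 0.0
```

Request:
send_rows:
  xyz:
    - [0,0,-0.002]
    - [0,0,-0.001]
    - [0,0,0]
  delta_rot:
    - [0,0,0]
    - [0,0,0]
    - [0,0,0]

```text
clock: 10.05
position: [0.4538, -0.0466, 0.0006]
ee_rot: [0.007, 0.989, -0.138, 0.043]
contact_force: [-0.0, 0.3, 0.1]
width: 0.0499
gripper_force: 0.0
```

Request:
send_rows:
  xyz:
    - [0,0,-0.002]
    - [0.0077,-0.0022,0]
    - [0.0077,-0.0022,0]
    - [0.0048,-0.0014,0]
    - [0.0048,-0.0014,0]
    - [0.0038,-0.0011,0]
    - [0.0019,-0.0005,0]
    - [0,0,0]
  delta_rot:
    - [0,0,0]
    - [0,0,0]
    - [0,0,0]
    - [0,0,0]
    - [0,0,0]
    - [0,0,0]
    - [0,0,0]
    - [0,0,0]

```text
clock: 10.85
position: [0.4839, -0.0551, -0.0017]
ee_rot: [0.007, 0.989, -0.138, 0.042]
contact_force: [-2.8, 1.5, 0.5]
width: 0.0504
gripper_force: 1.0
```

Request:
send_rows:
  xyz:
    - [0.0019,-0.0005,0]
    - [0,0,0]
  delta_rot:
    - [0,0,0]
    - [0,0,0]

```text
clock: 11.05
position: [0.484, -0.0551, -0.0019]
ee_rot: [0.007, 0.99, -0.138, 0.041]
contact_force: [-5.7, 1.9, 2.7]
width: 0.0503
gripper_force: 2.5
```

Request:
send_rows:
  xyz:
    - [0.001,-0.0003,0.0037]
    - [0,0,0.0037]
    - [0,0,0.0037]
    - [0.0003,-0.0001,0.0037]
    - [0.0005,-0.0001,0.0037]
    - [0.0006,-0.0002,0.0037]
    - [0,0,0]
  delta_rot:
    - [0,0,0]
    - [0,0,0]
    - [0,0,0]
    - [0,0,0]
    - [0,0,0]
    - [0,0,0]
    - [0,0,0]

```text
clock: 11.75
position: [0.4853, -0.0552, 0.0201]
ee_rot: [0.006, 0.99, -0.138, 0.04]
contact_force: [-6.5, 3.3, -0.2]
width: 0.05
gripper_force: 3.3
```

```bash
python3 - <<'E'
from h import *
rep("top");rep("scene")
E
```

```text
top 1353 min [-0.0867 -0.01    0.0141] max [-0.0017  0.1031  0.0353]
normal [0.225 0.003 0.974] tilt deg 13.0 rms 0.0015
TCP b [-0.1064  0.0467  0.0199] F [-5.8  3.9 -0.2] t 11.8
scene 959 min [-0.0913 -0.0112  0.016 ] max [-0.0037  0.1041  0.0399]
normal [0.249 0.017 0.968] tilt deg 14.4 rms 0.005
TCP b [-0.1064  0.0467  0.0199] F [-5.4  3.4  0.6] t 11.85
```

Request:
send_rows:
  xyz:
    - [0.0009,-0.0003,0.0036]
    - [0.001,-0.0003,0.0035]
    - [0.0012,-0.0003,0.0034]
    - [0.0013,-0.0004,0.0033]
    - [0.0015,-0.0004,0.0032]
    - [0.0017,-0.0005,0.003]
    - [0,0,0]
  delta_rot:
    - [0,0,0]
    - [0,0,0]
    - [0,0,0]
    - [0,0,0]
    - [0,0,0]
    - [0,0,0]
    - [0,0,0]

```text
clock: 12.55
position: [0.4909, -0.0567, 0.0397]
ee_rot: [0.006, 0.99, -0.138, 0.038]
contact_force: [-9.5, 4.3, 2.5]
width: 0.0496
gripper_force: 5.0
```

```bash
python3 - <<'E'
from h import *
rep("scene")
E
```

```text
scene 978 min [-0.0838 -0.011   0.0161] max [-0.0041  0.1038  0.0573]
normal [0.453 0.019 0.891] tilt deg 27.0 rms 0.0035
TCP b [-0.1006  0.0468  0.0396] F [-9.3  3.8  2. ] t 12.6
```

Request:
send_rows:
  xyz:
    - [0.0015,-0.0004,0.003]
    - [0.0017,-0.0005,0.0029]
    - [0.0019,-0.0005,0.0028]
    - [0.002,-0.0006,0.0026]
    - [0.0022,-0.0006,0.0025]
    - [0.0024,-0.0007,0.0024]
    - [0.0025,-0.0007,0.0022]
    - [0,0,0]
  delta_rot:
    - [0,0,0]
    - [0,0,0]
    - [0,0,0]
    - [0,0,0]
    - [0,0,0]
    - [0,0,0]
    - [0,0,0]
    - [0,0,0]

```text
clock: 13.4
position: [0.5109, -0.0628, 0.0597]
ee_rot: [0.007, 0.989, -0.138, 0.044]
contact_force: [-4.1, 0.5, 4.1]
width: 0.0499
gripper_force: 2.4
```

```bash
python3 - <<'E'
from h import *
rep("scene")
E
```

```text
scene 854 min [-0.0631 -0.0099  0.0131] max [-0.0058  0.1036  0.0799]
normal [0.757 0.    0.653] tilt deg 49.2 rms 0.002
TCP b [-0.0799  0.0464  0.0596] F [-3.7  0.9  3.1] t 13.45
```

Request:
send_rows:
  xyz:
    - [0.0033,-0.001,0.0022]
    - [0.0035,-0.001,0.002]
    - [0.0036,-0.001,0.0018]
    - [0.0037,-0.0011,0.0016]
    - [0.0038,-0.0011,0.0014]
    - [0.0039,-0.0011,0.0012]
    - [0,0,0]
  delta_rot:
    - [0,0,0]
    - [0,0,0]
    - [0,0,0]
    - [0,0,0]
    - [0,0,0]
    - [0,0,0]
    - [0,0,0]

```text
clock: 14.15
position: [0.5244, -0.0667, 0.0702]
ee_rot: [0.006, 0.99, -0.138, 0.035]
contact_force: [-22.1, 5.8, 28.5]
width: 0.05
gripper_force: 18.3
```

```bash
python3 - <<'E'
from h import *
rep("scene")
E
```

```text
scene 757 min [-0.0493 -0.0092  0.0143] max [-0.0053  0.1039  0.089 ]
normal [0.872 0.003 0.489] tilt deg 60.7 rms 0.0019
TCP b [-0.0656  0.0464  0.0702] F [-21.7   5.7  28.6] t 14.2
```

Request:
send_rows:
  xyz:
    - [0,0,0.0015]
    - [0,0,0.0015]
    - [0.0005,-0.0001,0.0015]
    - [0,0,0]
  delta_rot:
    - [0,0,0]
    - [0,0,0]
    - [0,0,0]
    - [0,0,0]

```text
clock: 14.6
position: [0.5319, -0.0688, 0.0755]
ee_rot: [0.007, 0.989, -0.138, 0.042]
contact_force: [-9.5, 3.8, 14.7]
width: 0.0504
gripper_force: 8.9
```

```bash
python3 - <<'E'
from h import *
rep("scene")
E
```

```text
scene 705 min [-0.0418 -0.0094  0.0161] max [-0.0052  0.104   0.093 ]
normal [0.917 0.005 0.399] tilt deg 66.5 rms 0.002
TCP b [-0.058   0.0464  0.0754] F [-9.7  1.4 13.9] t 14.65
```

Request:
send_rows:
  xyz:
    - [0.0025,-0.0007,0.0028]
    - [0.0038,-0.0011,0.0022]
    - [0.0042,-0.0012,0.0018]
    - [0.0042,-0.0012,0.0014]
    - [0.0042,-0.0012,0.0012]
    - [0,0,0]
  delta_rot:
    - [0,0,0]
    - [0,0,0]
    - [0,0,0]
    - [0,0,0]
    - [0,0,0]
    - [0,0,0]

```text
clock: 15.25
position: [0.5542, -0.0753, 0.0844]
ee_rot: [0.007, 0.989, -0.138, 0.045]
contact_force: [-2.4, 0.0, 6.8]
width: 0.0501
gripper_force: 3.2
```

```bash
python3 - <<'E'
from h import *
rep("scene")
E
```

```text
scene 503 min [-0.0248 -0.0049  0.0222] max [-0.0026  0.1042  0.0994]
normal [0.988 0.017 0.156] tilt deg 81.0 rms 0.0046
TCP b [-0.035   0.0464  0.0843] F [-2.2  0.2  6.2] t 15.3
```

Request:
send_rows:
  xyz:
    - [0.0038,-0.0011,0.0008]
    - [0.0038,-0.0011,0.0004]
    - [0.0038,-0.0011,0]
    - [0.0038,-0.0011,0]
    - [0.0038,-0.0011,0]
    - [0.0038,-0.0011,0]
    - [0,0,0]
  delta_rot:
    - [0,0,0]
    - [0,0,0]
    - [0,0,0]
    - [0,0,0]
    - [0,0,0]
    - [0,0,0]
    - [0,0,0]

```text
clock: 16.0
position: [0.5782, -0.0823, 0.0865]
ee_rot: [0.008, 0.989, -0.138, 0.047]
contact_force: [0.4, -0.6, 8.2]
width: 0.0499
gripper_force: 5.4
```

```bash
python3 - <<'E'
from h import *
im=rep("scene");save(im,"pics/sc2.png",(130,120,310,260),4)
E
```

```text
scene 394 min [-0.0118 -0.0014  0.0187] max [0.0167 0.1042 0.0984]
normal [-0.97   0.01   0.242] tilt deg -76.0 rms 0.0049
TCP b [-0.0097  0.0462  0.0866] F [ 0.3 -1.1  9.7] t 16.05
```

View pics/sc2.png

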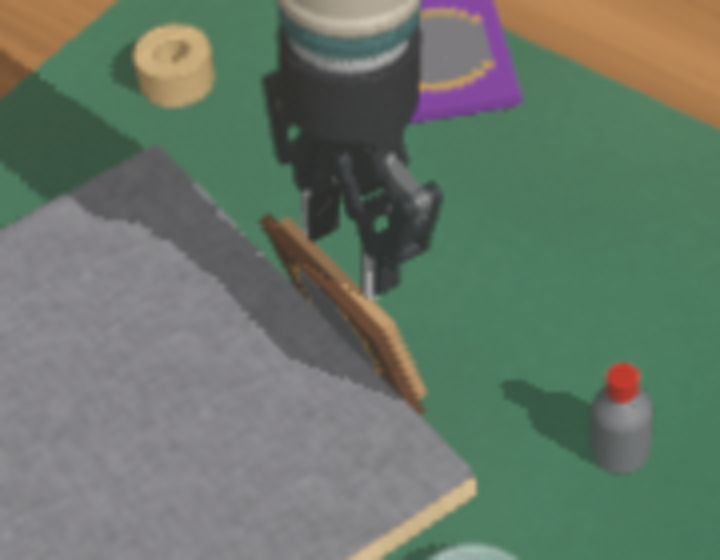

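The portrait stands past upright (about 100°), leaning over the board edge. The fingertips are behind its top rim and all the neighbours are untouched. I'll push it over.

Request:
send_rows:
  xyz:
    - [0.0038,-0.0011,0.0007]
    - [0.0038,-0.0011,0.0003]
    - [0.0038,-0.0011,0]
    - [0.0038,-0.0011,0]
    - [0,0,0]
    - [0,0,0]
  delta_rot:
    - [0,0,0]
    - [0,0,0]
    - [0,0,0]
    - [0,0,0]
    - [0,0,0]
    - [0,0,0]

```text
clock: 16.65
position: [0.5893, -0.0853, 0.0847]
ee_rot: [0.007, 0.989, -0.138, 0.042]
contact_force: [-0.6, -0.5, 0.1]
width: 0.0502
gripper_force: 0.0
```

```bash
python3 - <<'E'
from h import *
rep("scene");rep("top")
E
```

```text
scene 1292 min [-0.0325 -0.0049  0.0225] max [0.0518 0.1035 0.0561]
normal [-0.298  0.034  0.954] tilt deg -17.4 rms 0.006
TCP b [0.0018 0.0464 0.0848] F [ 0.7 -0.5 -0.6] t 16.7
top 658 min [-0.0416 -0.009   0.0281] max [0.0475 0.1039 0.0424]
normal [ 0.11  -0.055  0.992] tilt deg 6.3 rms 0.0135
TCP b [0.0018 0.0464 0.0849] F [0.4 0.3 0.4] t 16.75
```

Request:
send_rows:
  xyz:
    - [-0.01,0.0028,0.02]
    - [-0.02,0.0055,0.02]
    - [-0.02,0.0055,0.01]
    - [0,0,0]
  delta_rot:
    - [0,0,0]
    - [0,0,0]
    - [0,0,0]
    - [0,0,0]

```text
clock: 17.15
position: [0.5377, -0.0709, 0.1367]
ee_rot: [0.007, 0.989, -0.138, 0.043]
contact_force: [0.8, -0.4, 0.5]
width: 0.0497
gripper_force: 0.0
```

```bash
python3 - <<'E'
from h import *
im=rep("scene");save(im,"pics/sc3.png",(130,120,310,260),4);rep("top")
E
```

```text
scene 1604 min [-0.0368 -0.0058  0.0265] max [0.0539 0.1032 0.0427]
normal [0.023 0.028 0.999] tilt deg 1.3 rms 0.0042
TCP b [-0.0501  0.046   0.1361] F [ 0.6 -0.5 -0.2] t 17.2
top 327 min [-0.0165  0.0796  0.0237] max [0.0528 0.1045 0.0401]
normal [0.087 0.552 0.829] tilt deg 6.0 rms 0.0035
TCP b [-0.0493  0.0459  0.1357] F [-0.5 -0.4  0.7] t 17.25
```

View pics/sc3.png

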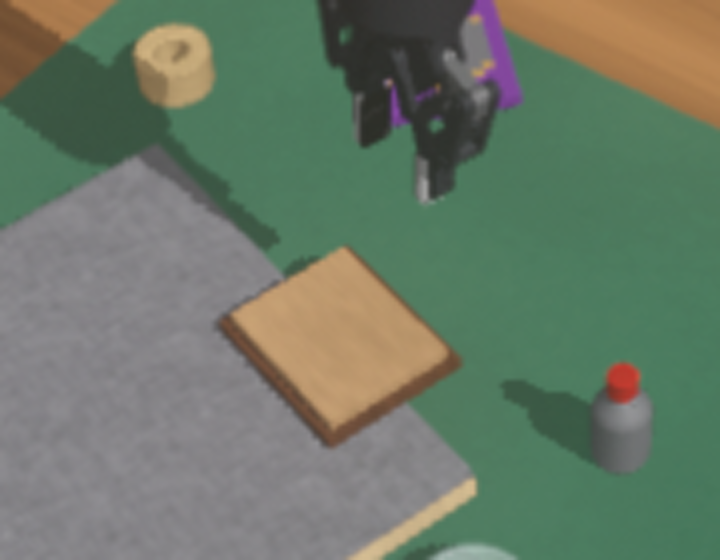

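The portrait is face down and flat, overhanging the board's front edge by about 40 mm. Next I'll come in behind it, low, and push it on.

Request:
send_rows:
  xyz:
    - [-0.017,0.005,0]
    - [-0.017,0.005,-0.01]
    - [0,0,-0.035]
    - [0,0,-0.035]
    - [0,0,-0.025]
    - [0,0,0]
  delta_rot:
    - [0,0,0]
    - [0,0,0]
    - [0,0,0]
    - [0,0,0]
    - [0,0,0]
    - [0,0,0]

```text
clock: 17.85
position: [0.5033, -0.0612, 0.0266]
ee_rot: [0.007, 0.99, -0.138, 0.039]
contact_force: [-0.4, -0.0, 0.2]
width: 0.0498
gripper_force: 0.0
```

```bash
python3 - <<'E'
from h import *
rep("scene");rep("top")
E
```

```text
scene 1607 min [-0.0377 -0.0059  0.0269] max [0.054  0.1034 0.0428]
normal [0.049 0.036 0.998] tilt deg 2.8 rms 0.0065
TCP b [-0.0857  0.046   0.0285] F [ 0.7 -0.   0.2] t 17.9
top 2888 min [-0.0355 -0.0098  0.0274] max [0.0517 0.1024 0.0404]
normal [0.022 0.002 1.   ] tilt deg 1.3 rms 0.0036
TCP b [-0.0843  0.046   0.03  ] F [ 0.5 -0.4 -0.1] t 17.95
```

Request:
send_rows:
  xyz:
    - [0,0,-0.007]
    - [0.0077,-0.0022,0]
    - [0.0077,-0.0022,0]
    - [0.0058,-0.0017,0]
    - [0.0038,-0.0011,0]
    - [0.0038,-0.0011,0]
    - [0.0038,-0.0011,0]
    - [0.0038,-0.0011,0]
    - [0.0038,-0.0011,0]
    - [0.0038,-0.0011,0]
    - [0,0,0]
  delta_rot:
    - [0,0,0]
    - [0,0,0]
    - [0,0,0]
    - [0,0,0]
    - [0,0,0]
    - [0,0,0]
    - [0,0,0]
    - [0,0,0]
    - [0,0,0]
    - [0,0,0]
    - [0,0,0]

```text
clock: 19.05
position: [0.5505, -0.0746, 0.0235]
ee_rot: [0.007, 0.989, -0.138, 0.044]
contact_force: [-0.1, -0.7, 1.0]
width: 0.0498
gripper_force: 0.3
```

```bash
python3 - <<'E'
from h import *
rep("scene");rep("top")
E
```

```text
scene 1617 min [-0.0229 -0.0054  0.0266] max [0.0681 0.1037 0.0426]
normal [0.022 0.028 0.999] tilt deg 1.2 rms 0.0041
TCP b [-0.0384  0.046   0.0235] F [-0.7 -0.3  0.4] t 19.1
top 909 min [-0.0013 -0.0085  0.0267] max [0.0674 0.1042 0.04  ]
normal [-0.004  0.023  1.   ] tilt deg -0.2 rms 0.0041
TCP b [-0.0384  0.046   0.0235] F [0.  0.5 0. ] t 19.15
```

Request:
send_rows:
  xyz:
    - [0.0048,-0.0014,0]
    - [0.0048,-0.0014,0]
    - [0.0048,-0.0014,0]
    - [0.0048,-0.0014,0]
    - [0.0048,-0.0014,0]
    - [0.0048,-0.0014,0]
    - [0.0048,-0.0014,0]
    - [0.0048,-0.0014,0]
    - [0.0038,-0.0011,0]
    - [0,0,0]
  delta_rot:
    - [0,0,0]
    - [0,0,0]
    - [0,0,0]
    - [0,0,0]
    - [0,0,0]
    - [0,0,0]
    - [0,0,0]
    - [0,0,0]
    - [0,0,0]
    - [0,0,0]

```text
clock: 20.15
position: [0.5932, -0.0871, 0.0236]
ee_rot: [0.007, 0.989, -0.138, 0.044]
contact_force: [0.4, -1.1, -0.6]
width: 0.05
gripper_force: 0.0
```

Request:
send_rows:
  xyz:
    - [-0.01,0.0028,0]
    - [-0.02,0.0055,0.005]
    - [-0.04,0.011,0.02]
    - [-0.04,0.011,0.03]
    - [-0.02,0.006,0.03]
    - [0,0,0]
  delta_rot:
    - [0,0,0]
    - [0,0,0]
    - [0,0,0]
    - [0,0,0]
    - [0,0,0]
    - [0,0,0]

```text
clock: 20.75
position: [0.4612, -0.0499, 0.1108]
ee_rot: [0.007, 0.989, -0.138, 0.045]
contact_force: [1.1, -0.2, 0.5]
width: 0.0502
gripper_force: 0.0
```

```bash
python3 - <<'E'
from h import *
rep("scene");im=rep("top");save(im,"pics/top2.png",s=1.4)
E
```

```text
scene 1688 min [ 0.0197 -0.007   0.0251] max [0.1122 0.1035 0.0427]
normal [0.106 0.047 0.993] tilt deg 6.1 rms 0.0081
TCP b [-0.1295  0.045   0.1097] F [ 0.5  0.5 -0.3] t 20.8
top 3124 min [ 0.0171 -0.0094  0.0271] max [0.1108 0.1026 0.0403]
normal [-0.025  0.004  1.   ] tilt deg -1.4 rms 0.0039
TCP b [-0.129   0.045   0.1087] F [-0.1 -0.   0.7] t 20.85
```

View pics/top2.png

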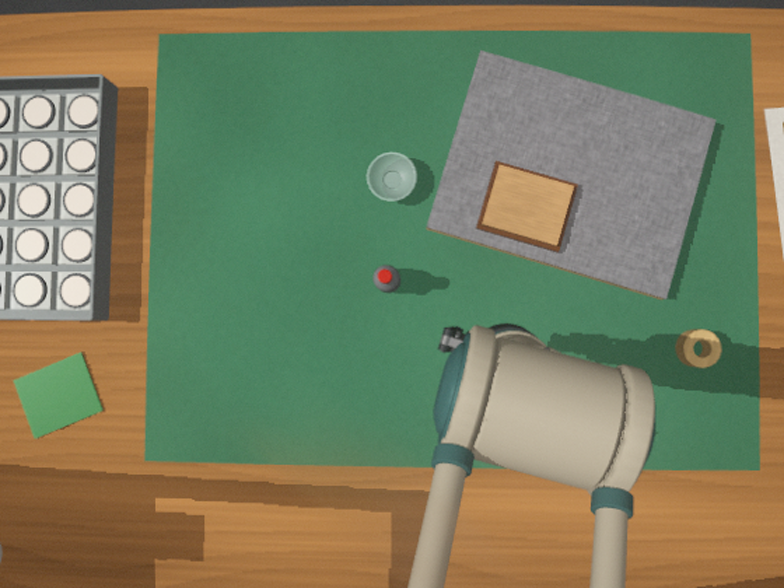

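The portrait lies face down, fully on the felt at (527,206) and about 17 mm clear of the front edge. The bottle, dish and tape are unmoved and the arm is clear, so I'm handing it in.

```bash
python3 -c "
from rig import order; print(order.sign_off())"
```

```text
the job is handed in; nothing more can be done
None
```

The portrait is face down and flat on the felt, about 17 mm in from the board's front edge, with the bottle, tape and dish unmoved; it slipped back flat once at about 34° and the second try worked. I handed the job in at about 21 s, but no verdict came back.

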